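# Cold check of a block heater with a thermometer and a surface probe

## Task

Do the cold check of the cold, switched-off block heater. First move the round-handled thermometer from the stand to the narrow well in the aluminium block, standing upright with its stem down on the bottom, and let go of it. Then take the flat-sided surface probe from the stand and hold it upright with its sprung tip inside the ring engraved on the top of the block, pressed lightly so that the tip is pushed in about half of its travel: at no time bottomed hard. The job finishes with the gripper still holding the probe on the ring; the vials stay standing in the block throughout.

Things in the scene. Friction and masses are not known exactly. Their poses are not given: they have to be found in the camera images.
- heater: Dry block heater (cold, fixed), white casing 200 (x) x 220 (y) mm; the sloped deck with display and 3 keys is at its -x, on the robot's side. Origin: centre of underside, z up. Aluminium block 90 x 150 mm, centre at x +30 mm, flat top at z 95 mm, 7 mm above the rim. Rear row of three 30 mm vial wells at x +50, y -44, -4 (empty), +36 mm; front row: narrow well and engraved ring, 87 mm apart.
- well (a point): Centre of the mouth of the narrow round thermometer well in the block's top: 11 mm wide, 48 mm deep, vertical, flat floor; at x +6, y +55, z +95 mm from the heater's origin in its axes.
- mark (a point): Centre of the engraved dark ring (24 mm inside, 26 mm outside) on the block's flat top; at x +6, y -32, z +95 mm from the heater's origin in its axes.
- stand: Fixed probe stand: grey foot 84 (x) x 160 (y) x 12 mm, two upright white socket tubes (34 mm outside, bore 23 mm, rims at z 112 mm) at y +45 and -45 mm. Origin: centre of underside, z up. One instrument hangs in each tube by its collar; which is in which varies. Raise one more than 95 mm to lift it clear.
- thermometer: Loose, about 70 g, upright in the stand: ROUND white handle, long thin stem. Origin: centre of the underside of its black collar (30 mm wide, 5 mm thick), on the tube's rim; z up. Handle 20 mm in diameter, +5 to +77 mm; below: plug 20 mm in diameter to -10 mm, then steel stem 8 mm in diameter with round end at -95 mm. On the floor of the narrow well its origin is 142 mm high.
- thermometer_tip (a point): Lower end of the thermometer's stem, on its axis, 95 mm below its origin.
- surface_probe: Loose, about 90 g, upright in the other tube: FLAT-SIDED white handle with a small display. Origin: centre of the underside of its black collar (30 x 5 mm), on the tube's rim; z up. Handle 22 mm thick along x (grip across this; parallel to the stand's x) and 32 mm along y, +5 to +85 mm; below: 20 mm plug to -10 mm, fixed 13 mm sleeve to -55 mm, and out of it the sprung tip, end at -75 mm.
- probe_point (a point): Centre of the flat end face of the probe's sprung tip (copper disc 9 mm in diameter): 75 mm below the probe's origin when free, less by the travel when pushed in.
- probe_tip (a joint): How far the sprung tip is pushed into its sleeve, in m: 0 free, 0.010 fully in (hard stop). It needs 1.0 N to start and 0.3 N more for each mm: 2.5 N at half travel, 4 N fully in.
- vial_a: Glass vial with black cap, 27 mm wide, 60 mm tall, loose in the rear vial well at the -y end; its cap stands 12 mm above the block. Origin: centre of underside. Leave alone.
- vial_b: The same kind of vial, in the rear vial well at the +y end. Leave alone.
Mind the look-alikes: they are no part of the job. What is shaped like the surface_probe but yellow is not meant.

How it is judged:
By the outcome, as a careful person would: the job done as asked, in the order asked, and still so for the second after the job is handed in, while the arm keeps its last pose, push and grip.
It also fails if it takes over 67 s, if anything falls off the work surface, if the arm or the gripper's body presses on something with over 40 N, if the wrist force passes 120 N, or if a joint passes its speed limit or range.

## Robot

A 6-joint arm with a two-finger parallel gripper is mounted at the origin on a cart in front of the work surface, level with it; the furniture and walls round the work are solid. World frame = base frame: x ahead of the robot, y to its left, z up, the work surface at z = 0. Lengths are in m, angles in rad, forces in N, time in s.
With the tool pointing down it reaches from about 0.375 to 0.9 m from the base axis. Payload 3.1 kg.
Tool frame: the origin (TCP) lies midway between the tips of the shut fingers; the grasp point (between the pads) lies 19 mm behind it; z points along the fingers, y is the line along which they close (so a half turn about z gives the same grasp; the last joint's range is limited). The gripper opens to 85 mm and grips with 20 to 120 N. Pads are 22 mm wide; open, the fingers measure 114 mm over their backs; the gripper's body (76 mm by 85 mm) begins 54 mm behind the grasp point. The pads swing forward as they close: fully open they stand 13 mm farther back than shut.
Start: joints at [1.109, 0.527, 1.433, -0, 1.181, -0.178], TCP at [0.174, 0.6, 0.231] pointing down, gripper open.
Joint ranges: [-3.08, 3.08], [-0.75, 2.2], [0.22, 2.44], [-1.43, 4.57], [0, 2.65], [-2.85, 2.85]. Speed limits (rad/s): [2.79, 2.79, 3.14, 3.14, 3.14, 3.14].

## Interface

Orientations are given as a unit quaternion [x, y, z, w].
In Python, from station import manip gives the robot as it stands.
- The arm moves only by the tool step_arm, never from a script. Its argument "targets" is text: rows parted by semicolons, each of 4 numbers parted by spaces: the shift along the tool's x, y, z in mm, then the turn about the tool's z in degrees. A call has 1 to 12 rows; each row is the pose to reach, as a shift and turn from the pose commanded when the call began, along the tool's axes at that moment; what a row does not reach only later rows make up. A row lasts 1/10 s, in which the tool goes at most 50 mm and 8.59 degrees, less where a joint would pass 70% of its speed; a pose out of reach is approached as far as the arm can. A call with a gripper value outside its range is refused whole. "gripper" is the closure, from 0 (fully open) to 1 (shut), set as the call begins (left out, the last holds). The fingers move at their own pace and stop on an object; "squeeze" is the grip in N (left out, the last holds). Time passes only in rows, so rows that repeat a pose let the fingers close. It gives the time, the measured TCP pose, the force, the opening and the grip force at its end, in the units of the state.
- manip.sense(): the state, without advancing time (a new reading comes with each control period).
- manip.snapshot(name): name is "side" or "top"; returns the picture (400x640x3 uint8, red, green, blue); there is no depth.
- manip.get_calibration(name): a dict with "fov_y" (degrees; the focal length in pixels is half the picture's height over the tangent of half this angle, whatever the lens; pixels are square), "cx", "cy" (the principal point, pixels), "k1" (the pictures are not rectified: a ray, as slopes to the right and down, at radius r is drawn at 1 + k1 r^2 times it, then the intrinsics apply), "extrinsics" (4x4, takes a point from camera to world coordinates). Camera axes: x right, y down, z forward; pixel columns grow to the right and rows downward; lengths in m; the calibration is good to about 2 mm. A picture is of the moment at which its call begins. get_calibration takes no time and is no camera call.
- manip.sign_off(): hands the job in; it is judged then, once.
Trained networks look in the newest picture that a camera, given by its name, has taken for a name from the list of things; names that differ only in an ending like _2 or _b are one class to them, and where a whole thing is asked for, a point or a joint stands for the part that bears it (a point fixed in the world has none). Each returns a list of dicts, best first, with "p" (0 to 1); they miss things now and then, are a little off and sometimes report something else, mostly with a low value. They report only what shows in the picture. A call takes as long as a camera call. They do not tell look-alikes from the thing itself.
- manip.recognise(camera, query): "position" ([column, row] in pixels, amid what is visible of it).
- manip.masks_of(camera, query): "pixels" (400x640 bool, what is visible of it) and "position" ([column, row] in pixels, amid what is visible of it).
- manip.mark_of(camera, query): "position" ([column, row] in pixels: a listed point, or the origin of a listed thing).
The state is a dict: "t": time; "q": joint angles; "qd": joint speeds; "tau": joint torques, N m; "tcp_pos": TCP position; "tool_rot": TCP orientation; "force": force on the tool from outside, world axes, zero at the start; "ft_torque": the same for the moment, N m; "finger_gap": opening from 0.0 (shut) to 1.0 (fully open); "gripper_force": force on a finger pad.
Only numpy, scipy, OpenCV 4.12 (cv2) and the standard library are available. Lean on these libraries where they do the work, as an engineer would, in place of code of your own. Each camera call takes 0.05 s, during which the arm holds its last target. There are 200 camera calls.

## Working session

There is one attempt and no reset: what is moved stays moved. The work goes in short steps, Python scripts to look and compute and a tool call to move; the robot and the scene stay as the last step left them, time stands still between calls to the robot, and variables do not carry over. Pictures are saved under pics/ and viewed, at most 10 in all, crops included, and the job is handed in when it is done.

Besides the shell and the picture viewer there is one more tool, called after "Emit:" by a JSON object that holds its "fn" and its "kwargs", one argument or row to a line. step_arm: Moves the arm, as the interface text tells. Its arguments: {"type":"object","properties":{"targets":{"type":"string"},"gripper":{"type":"number"},"squeeze":{"type":"number"}},"required":["targets"]}

```bash
mkdir -p pics; cat > h.py <<'E'
import numpy as np, cv2
from station import manip
from scipy.spatial.transform import Rotation as R
def cal(n):
    c=manip.get_calibration(n); f=200/np.tan(np.radians(c["fov_y"])/2)
    return c,f,np.array(c["extrinsics"])
def ray(n,px):
    c,f,E=cal(n); d=np.array([(px[0]-c["cx"])/f,(px[1]-c["cy"])/f]); u=d.copy()
    for _ in range(20): u=d/(1+c["k1"]*(u@u))
    v=E[:3,:3]@np.array([u[0],u[1],1]); return E[:3,3],v/np.linalg.norm(v)
def at_z(n,px,z):
    o,v=ray(n,px); return o+v*(z-o[2])/v[2]
def proj(n,P):
    c,f,E=cal(n); p=E[:3,:3].T@(np.array(P)-E[:3,3]); u=p[:2]/p[2]; u=u*(1+c["k1"]*(u@u))
    return u*f+[c["cx"],c["cy"]]
def tri(a,b):
    (o1,v1),(o2,v2)=a,b
    A=np.stack([v1,-v2],1); s=np.linalg.lstsq(A,o2-o1,rcond=None)[0]
    p,q=o1+s[0]*v1,o2+s[1]*v2; return (p+q)/2,np.linalg.norm(p-q)
def save(n,name): 
    im=manip.snapshot(n); cv2.imwrite(f"pics/{name}.png",im[:,:,::-1]); return im
E
python3 - <<'E'
from h import *
np.set_printoptions(precision=4,suppress=True)
a=save("side","s0"); b=save("top","t0")
cv2.imwrite("pics/both.png",cv2.resize(np.vstack([a,b])[:,:,::-1],None,fx=.75,fy=.75,interpolation=cv2.INTER_AREA))
for n in("side","top"):
    print(n,cal(n)[2].round(3).tolist(),cal(n)[1])
    for q in("heater","well","mark","stand","thermometer","surface_probe","vial_a"):
        print(q,[(np.round(r["position"],1).tolist(),round(r["p"],2)) for r in manip.mark_of(n,q)])
s=manip.sense();print(s["t"],s["tcp_pos"],s["tool_rot"],s["force"])
E
```

```text
side [[-0.987, -0.093, 0.129, 0.455], [-0.158, 0.636, -0.755, 0.461], [-0.012, -0.766, -0.643, 0.624], [0.0, 0.0, 0.0, 1.0]] 369.17131227477705
heater []
well [([262.8, 289.2], 0.72)]
mark [([275.2, 250.8], 0.85)]
stand [([376.3, 187.2], 0.78), ([273.3, 251.4], 0.36)]
thermometer [([385.0, 164.4], 0.69)]
surface_probe [([373.9, 139.7], 0.81), ([377.5, 145.2], 0.8)]
vial_a [([261.0, 259.4], 0.67), ([243.4, 293.9], 0.62)]
top [[0.003, -0.991, 0.134, 0.418], [-1.0, 0.001, 0.03, -0.189], [-0.03, -0.134, -0.991, 1.063], [0.0, 0.0, 0.0, 1.0]] 367.1391271158336
heater [([252.7, 182.5], 0.95)]
well [([221.6, 173.5], 0.6)]
mark [([254.5, 170.6], 0.97)]
stand [([379.1, 246.7], 0.9)]
thermometer [([363.5, 243.9], 0.4)]
surface_probe [([428.5, 234.3], 0.68), ([401.6, 247.5], 0.62)]
vial_a [([233.5, 165.6], 0.64), ([258.0, 160.9], 0.63)]
0.8 [0.1744 0.6001 0.2313] [ 0.141  0.99  -0.    -0.   ] [0.5866 0.0923 0.2296]
```

View pics/both.png

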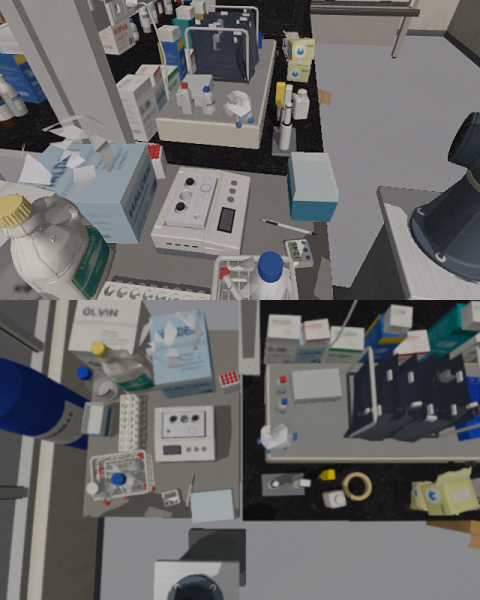

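The pictures show the heater at top (252,180), the stand at top (379,246) and side (376,185), and a yellow look-alike behind the stand. I'll enlarge these areas.

```bash
python3 - <<'E'
from h import *
a=cv2.imread("pics/s0.png");b=cv2.imread("pics/t0.png")
z=lambda i,x0,y0,w,h,s:cv2.resize(i[y0:y0+h,x0:x0+w],None,fx=s,fy=s,interpolation=cv2.INTER_CUBIC)
A=np.hstack([z(a,340,95,80,120,2.5),z(a,190,210,160,120,2.5)]);B=np.hstack([z(b,340,210,150,75,4)[:,:600]])
W=800
pad=lambda i:cv2.copyMakeBorder(i,0,0,0,W-i.shape[1],cv2.BORDER_CONSTANT)
cv2.imwrite("pics/crop1.png",np.vstack([pad(A),pad(B)]))
np.set_printoptions(precision=4,suppress=True)
hs=at_z("top",[379.1,246.7],0);print("stand",hs)
m=at_z("top",[254.5,170.6],.095);w=at_z("top",[221.6,173.5],.095);h=at_z("top",[252.7,182.5],0)
print("mark",m,"well",w,"heater",h,np.linalg.norm(m-w))
print(tri(ray("top",[254.5,170.6]),ray("side",[275.2,250.8])),tri(ray("top",[221.6,173.5]),ray("side",[262.8,289.2])))
print(tri(ray("top",[363.5,243.9]),ray("side",[385,164.4])))
for p in([428.5,234.3],[401.6,247.5]):
  for q in([373.9,139.7],[377.5,145.2]):print(p,q,tri(ray("top",p),ray("side",q)))
E
```

```text
stand [ 0.4343 -0.3313  0.    ]
mark [0.637  0.0138 0.095 ] well [0.6294 0.1037 0.095 ] heater [0.6224 0.0381 0.    ] 0.09023441835834822
(array([0.6304, 0.0121, 0.0991]), np.float64(0.011129400809796554)) (array([0.6254, 0.1015, 0.1009]), np.float64(0.005289664323400535))
(array([ 0.4347, -0.2758,  0.1174]), np.float64(0.009824538054743025))
[428.5, 234.3] [373.9, 139.7] (array([ 0.4643, -0.4531,  0.0761]), np.float64(0.003586384650646132))
[428.5, 234.3] [377.5, 145.2] (array([ 0.459 , -0.4579,  0.0565]), np.float64(0.01608134995926992))
[401.6, 247.5] [373.9, 139.7] (array([ 0.4461, -0.3713,  0.1248]), np.float64(0.03135227281631176))
[401.6, 247.5] [377.5, 145.2] (array([ 0.441 , -0.3749,  0.1069]), np.float64(0.02062630933845259))
```

View pics/crop1.png

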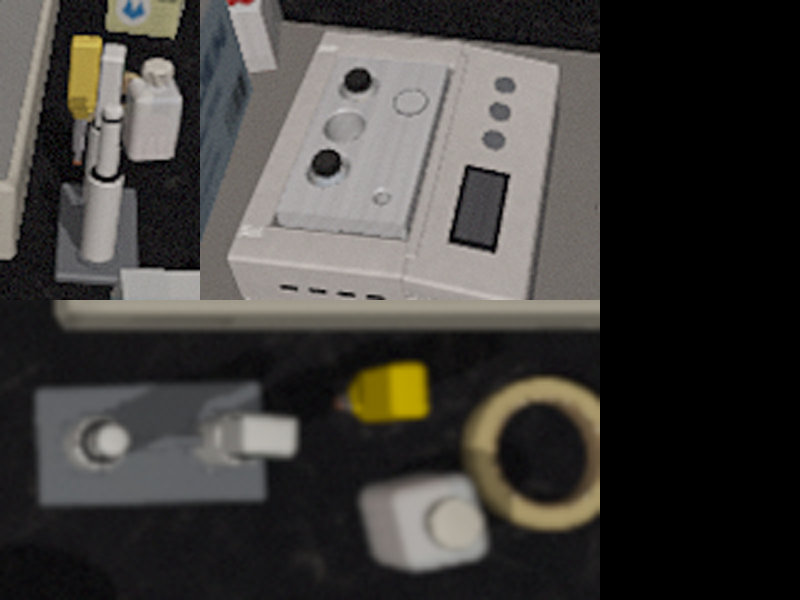

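Candidates for the probe: white flat-sided in the stand, top (407,245), and yellow at top (437,233), off the stand. The white one fits because it hangs in the −y tube with a flat handle. The round-handled thermometer is in the +y tube, top (364,245). Next, a closer look at the heater from above.

```bash
python3 - <<'E'
from h import *
b=cv2.imread("pics/t0.png")
cv2.imwrite("pics/crop2.png",cv2.resize(b[135:235,200:300],None,fx=6,fy=6,interpolation=cv2.INTER_CUBIC))
E
```

```text
(no output)
```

View pics/crop2.png

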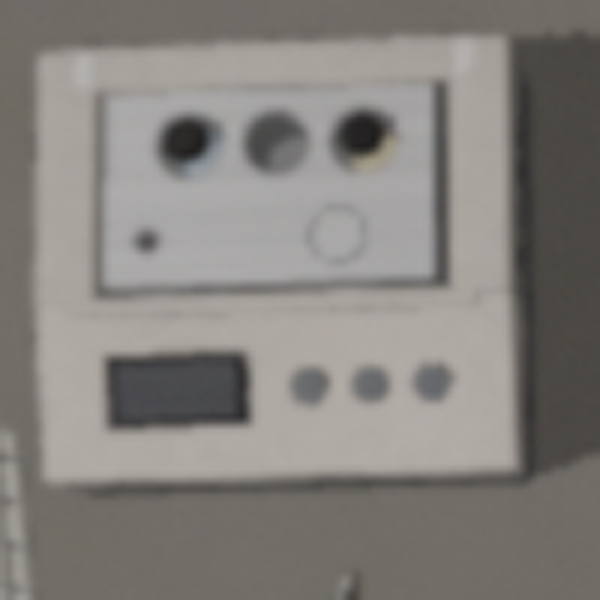

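Top: ring at about (255.8,173.4), narrow well (224.1,174.6), empty vial well (245.6,158.2). The ring's network value was ~3 px off, so I'll fit the heater and stand poses from these features.

```bash
cat > fit.py <<'E'
from h import *
from scipy.optimize import least_squares
def T(p,L): 
    c,s=np.cos(p[2]),np.sin(p[2]); return [p[0]+c*L[0]-s*L[1],p[1]+s*L[0]+c*L[1],L[2]]
def fit(obs,p0):
    f=lambda p:np.concatenate([proj(n,T(p,L))-px for n,px,L in obs])
    return least_squares(f,p0,loss="soft_l1")
E
python3 - <<'E'
from fit import *
np.set_printoptions(precision=4,suppress=True)
tp=lambda c,r:("top",np.array([200+(c+.5)/6-.5,135+(r+.5)/6-.5]))
sd=lambda c,r:("side",np.array([190+(c-200+.5)/2.5-.5,210+(r+.5)/2.5-.5]))
z=.095
L=dict(ring=(.006,-.032,z),well=(.006,.055,z),e=(.05,-.004,z),TL=(.075,.075,z),TR=(.075,-.075,z),BL=(-.015,.075,z),BR=(-.015,-.075,z))
O=[(tp,"ring",337,233),(tp,"well",147,240),(tp,"e",276,142),(tp,"TL",100,92),(tp,"TR",443,81),(tp,"BL",100,292),(tp,"BR",440,281)]
S=[(sd,"ring",411,102),(sd,"well",382,197),(sd,"e",345,126),(sd,"TR",336,60),(sd,"BR",448,65),(sd,"TL",277,222),(sd,"BL",407,236)]
for g in(O,S,O+S):
    obs=[(*f(c,r),L[k]) for f,k,c,r in g]; r=fit(obs,[.63,.04,0])
    print(r.x,r.fun.reshape(-1,2).round(1).tolist()); print(" well",T(r.x,L["well"]),"mark",T(r.x,L["ring"]))
c=lambda a,b:("top",np.array([340+(a+.5)/4-.5,210+(b-300+.5)/4-.5]))
q=.012
obs=[(*c(37,388),(.042,.08,q)),(*c(262,383),(.042,-.08,q)),(*c(265,500),(-.042,-.08,q)),(*c(40,505),(-.042,.08,q)),
 (*c(111,440),(0,.045,.189)),(*c(280,436),(0,-.045,.197))]
r=fit(obs,[.434,-.331,0]);print(r.x,r.fun.reshape(-1,2).round(1).tolist())
print("therm",T(r.x,(0,.045,.112)),"probe",T(r.x,(0,-.045,.112)))
s=lambda a,b:("side",np.array([340+(a+.5)/2.5-.5,95+(b+.5)/2.5-.5]))
for k,Lp,px in(("th top",(0,.045,.189),s(114,107)),("thcollar",(0,.045,.1145),s(106,178)),("probe top",(0,-.045,.197),s(113,48))):print(k,proj("side",T(r.x,Lp))-px[1])
E
```

```text
[0.6215 0.0414 0.0281] [[0.2, 0.3], [0.1, 0.1], [0.2, -0.0], [1.0, 0.4], [-1.8, 0.4], [0.5, -0.7], [-1.1, -0.6]]
 well [np.float64(0.6259344009990422), np.float64(0.09650542260666597), 0.095] mark [np.float64(0.6283800290703095), np.float64(0.009539803518792932), 0.095]
[0.6205 0.0434 0.0516] [[-0.4, 1.2], [0.6, 1.3], [-0.5, 1.2], [0.3, -0.7], [-0.2, 0.4], [-0.0, -2.2], [0.2, -3.3]]
 well [np.float64(0.6236282351890248), np.float64(0.09867564670729416), 0.095] mark [np.float64(0.628113485092414), np.float64(0.011791341258587558), 0.095]
[0.621  0.042  0.0441] [[-0.1, 0.3], [-0.2, 0.6], [-0.4, 0.1], [0.3, 1.0], [-2.5, 0.1], [0.4, -0.1], [-1.2, -0.9], [-0.3, 0.6], [0.3, 0.5], [-0.5, 0.5], [0.6, -1.4], [-0.1, -0.1], [-0.2, -3.3], [-0.3, -4.1]]
 well [np.float64(0.6245905074847568), np.float64(0.09721674096174718), 0.095] mark [np.float64(0.6284299214650622), np.float64(0.010301501214693413), 0.095]
[ 0.4374 -0.3252  0.0207] [[-0.1, -0.3], [-0.1, -0.2], [0.6, 0.3], [0.0, 0.2], [0.7, -0.1], [-2.6, 0.1]]
therm [np.float64(0.4364205515043238), np.float64(-0.2801960284219282), 0.112] probe [np.float64(0.4382832841451416), np.float64(-0.3701767498410679), 0.112]
th top [-0.1568 -0.5894]
thcollar [ 0.0483 -1.898 ]
probe top [0.96   1.1248]
```

```bash
cat >> h.py <<'E'
def delta(*wps,yaw=None):
    """per waypoint: tool-frame shift (mm) from measured pose; turn (deg) so tool y lies at yaw"""
    s=manip.sense(); M=R.from_quat(s["tool_rot"]).as_matrix(); y=np.arctan2(M[1,1],M[0,1])
    for w in wps: print((1000*M.T@(np.array(w)-s["tcp_pos"])).round(1), "turn",None if yaw is None else round(np.degrees(y-yaw),1))
    print("t",round(s["t"],2),"tcp",np.round(s["tcp_pos"],4),"f",np.round(s["force"],2),"gap",s["finger_gap"],"gf",s["gripper_force"],"q",np.round(s["q"],2),"zaxis",M[:,2].round(3))
E
python3 - <<'E'
from h import *
print(tri(ray("top",[157,237]),ray("side",[360,352])), at_z("top",[283,267],.1))
delta((.174,.6,.40),(.40,.40,.40),(.50,.0,.40),(.4365,-.28,.32),(.4365,-.28,.26),yaw=.02)
E
```

```text
(array([0.45209473, 0.23023268, 0.18351443]), np.float64(0.0024418255938610757)) [ 0.37986383 -0.0684084   0.1       ]
[   0.3   -0.2 -168.7] turn 72.6
[-272.5 -129.2 -168.7] turn 72.6
[-480.2 -485.4 -168.7] turn 72.6
[-497.3 -772.   -88.7] turn 72.6
[-497.3 -772.   -28.7] turn 72.6
t 0.8 tcp [0.1744 0.6001 0.2313] f [0.59 0.09 0.23] gap 0.9983735799020944 gf 0.0 q [ 1.11  0.53  1.43  0.    1.18 -0.18] zaxis [-0.  0. -1.]
```

Emit:
{"fn": "step_arm", "kwargs": {
  "targets": "0 0 -50 0; -20 -10 -100 0; -60 -30 -140 8; -105 -50 -168 16; -150 -70 -168 24; -195 -92 -168 32; -235 -112 -168 40; -272 -130 -168 48; -300 -170 -168 56; -325 -210 -168 64; -350 -253 -168 72; -375 -296 -168 72.6",
  "gripper": 0
}}

```text
t: 2.0
tcp_pos: [0.4521, 0.2093, 0.3994]
tool_rot: [0.701, 0.714, 0.0, 0.0]
force: [1.0, -0.6, -0.4]
finger_gap: 1.0
gripper_force: 0.0
```

```bash
python3 -c "
from h import *
delta((.50,.0,.40),(.4365,-.28,.32),(.4365,-.28,.26),(.4365,-.28,.145),yaw=.02)"
```

```text
[-210.2   44.1   -0.6] turn -0.1
[-489.   -24.6   79.4] turn -0.1
[-489.   -24.7  139.4] turn -0.1
[-489.   -24.7  254.4] turn -0.1
t 2.0 tcp [0.4521 0.2093 0.3994] f [ 0.95 -0.56 -0.39] gap 0.9999497307125351 gf 0.0 q [ 0.21  0.19  1.49 -0.    1.46  0.19] zaxis [ 0.  0. -1.]
```

Emit:
{"fn": "step_arm", "kwargs": {
  "targets": "-50 10 0 0; -100 20 0 0; -150 30 0 0; -200 30 0 0; -250 25 0 0; -300 15 0 0; -350 5 0 0; -400 -8 15 0; -450 -20 35 0; -489 -25 60 0; -489 -25 100 0; -489 -25 100 0"
}}

```text
t: 3.2
tcp_pos: [0.4337, -0.2773, 0.2942]
tool_rot: [0.701, 0.713, 0.0, -0.006]
force: [0.1, 1.2, -0.3]
finger_gap: 0.997
gripper_force: 0.0
```

```bash
python3 - <<'E'
from h import *
a=save("side","s1"); b=save("top","t1")
z=lambda i,x0,y0,w,h,s:cv2.resize(i[y0:y0+h,x0:x0+w],None,fx=s,fy=s,interpolation=cv2.INTER_CUBIC)[:,:,::-1]
cv2.imwrite("pics/c3.png",np.hstack([z(a,340,60,100,150,4),z(b,340,200,100,150,4)]))
delta((.4365,-.28,.26),(.4365,-.28,.145),yaw=.02)
s=manip.sense()["tcp_pos"]
for n in("side","top"):print(n,proj(n,s))
E
```

```text
[-2.5 -0.3 39.3] turn 0.0
[ -2.7  -0.2 154.3] turn 0.0
t 3.3 tcp [ 0.4368 -0.2776  0.2993] f [ 0.41 -0.21  1.87] gap 1.000668130810044 gf 0.0 q [-0.78  0.3   1.61  0.    1.23 -0.8 ] zaxis [-0.001  0.002 -1.   ]
side [390.05939268  91.03611852]
top [372.37051645 243.27414904]
```

View pics/c3.png

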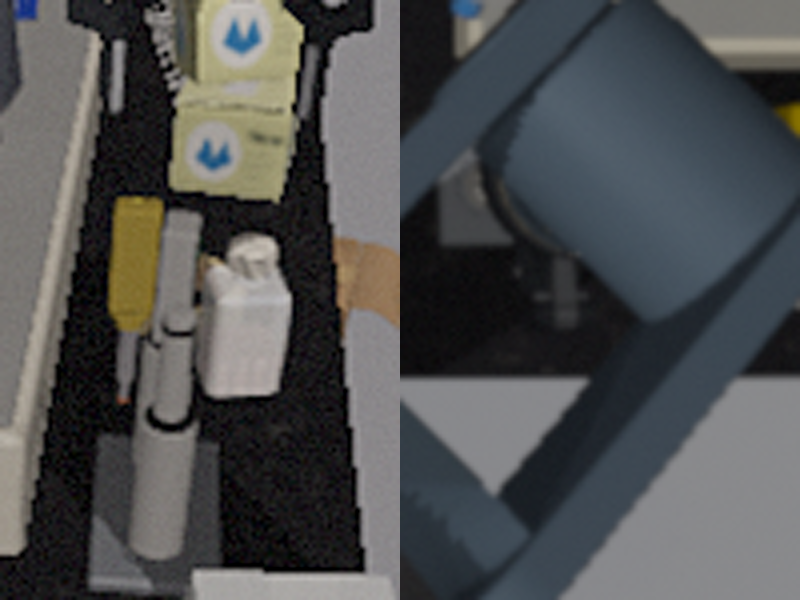

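The side view shows the open fingers straddling the thermometer's round handle (side col ~385), clear of the white probe behind it. I'll descend and close gently.

Emit:
{"fn": "step_arm", "kwargs": {
  "targets": "-2.5 0 35 0; -2.5 0 75 0; -2.5 0 110 0; -2.5 0 140 0; -2.5 0 153 0; -2.5 0 153 0; -2.5 0 153 0"
}}

```text
t: 4.0
tcp_pos: [0.439, -0.281, 0.1484]
tool_rot: [0.699, 0.715, 0.0, 0.002]
force: [0.3, 0.2, 0.0]
finger_gap: 0.998
gripper_force: 0.0
```

Emit:
{"fn": "step_arm", "kwargs": {
  "targets": "0 0 0 0; 0 0 0 0; 0 0 0 0; 0 0 0 0; 0 0 0 0; 0 0 0 0; 0 0 0 0; 0 0 0 0",
  "gripper": 1,
  "squeeze": 25
}}

```text
t: 4.8
tcp_pos: [0.4372, -0.2808, 0.1466]
tool_rot: [0.7, 0.714, -0.0, 0.0]
force: [-0.5, 0.1, 4.3]
finger_gap: 0.222
gripper_force: 27.8
```

```bash
python3 -c "
from h import *
delta((.4365,-.28,.145),yaw=.02)
print(manip.sense()['ft_torque'])"
```

```text
[ 0.8 -0.7  1.6] turn 0.0
t 4.8 tcp [ 0.4372 -0.2808  0.1466] f [-0.46  0.09  4.32] gap 0.22153045303131727 gf 27.76104301214218 q [-0.79  0.51  1.78 -0.    0.85 -0.81] zaxis [ 0. -0. -1.]
[ 0.08339798  0.108572   -0.00738319]
```

Emit:
{"fn": "step_arm", "kwargs": {
  "targets": "0 0 -15 0; 0 0 -50 0; 0 0 -95 0; 0 0 -140 0; 0 0 -180 0; 0 0 -180 0",
  "squeeze": 40
}}

```text
t: 5.4
tcp_pos: [0.4396, -0.283, 0.332]
tool_rot: [0.7, 0.715, -0.0, 0.006]
force: [0.4, -0.2, -0.9]
finger_gap: 0.222
gripper_force: 39.3
```

```bash
python3 -c "
from h import *
delta((.625,.0975,.325),yaw=.04)"
```

```text
[376.5 193.3   5.2] turn -1.1
t 5.4 tcp [ 0.4396 -0.283   0.332 ] f [ 0.4  -0.25 -0.9 ] gap 0.2221741283954673 gf 39.29628074169159 q [-0.79  0.27  1.56  0.    1.3  -0.81] zaxis [ 0.009 -0.009 -1.   ]
```

Emit:
{"fn": "step_arm", "kwargs": {
  "targets": "20 10 0 0; 60 31 0 0; 102 52 0 0; 144 73 0 0; 186 95 0 0; 228 117 0 0; 270 138 0 0; 312 160 10 0; 350 180 30 -1; 376 193 50 -1; 376 193 60 -1; 376 193 60 -1"
}}

```text
t: 6.6
tcp_pos: [0.6201, 0.0997, 0.2626]
tool_rot: [0.693, 0.721, -0.003, -0.003]
force: [-0.7, -0.5, -0.7]
finger_gap: 0.223
gripper_force: 39.3
```

```bash
python3 - <<'E'
from h import *
a=save("side","s2"); b=save("top","t2")
z=lambda i,x0,y0,w,h,s:cv2.resize(i[y0:y0+h,x0:x0+w],None,fx=s,fy=s,interpolation=cv2.INTER_CUBIC)[:,:,::-1]
cv2.imwrite("pics/c4.png",np.hstack([z(a,210,180,100,150,4),z(b,200,110,100,150,4)]))
delta((.625,.0975,.265),yaw=.04)
s=manip.sense(); M=R.from_quat(s["tool_rot"]).as_matrix()
tip=s["tcp_pos"]+M[:,2]*.1296
for n in("side","top"):
  print(n,proj(n,tip),[(r["position"],round(r["p"],2)) for r in manip.mark_of(n,"thermometer_tip")],[(r["position"],round(r["p"],2)) for r in manip.mark_of(n,"well")])
E
```

```text
[-1.   3.3  0.6] turn -0.1
t 6.7 tcp [0.6217 0.0984 0.2656] f [-0.07 -0.34  0.12] gap 0.2264710724007354 gf 39.26545858383179 q [-0.02  0.5   1.38 -0.    1.26 -0.06] zaxis [-0.002 -0.    -1.   ]
side [261.59223551 274.70293709] [([262.5, 274.7], 0.82)] [([263.1, 286.0], 0.72)]
top [218.94638139 173.13958298] [([215.3, 177.3], 0.52)] [([226.0, 172.6], 0.69)]
```

View pics/c4.png

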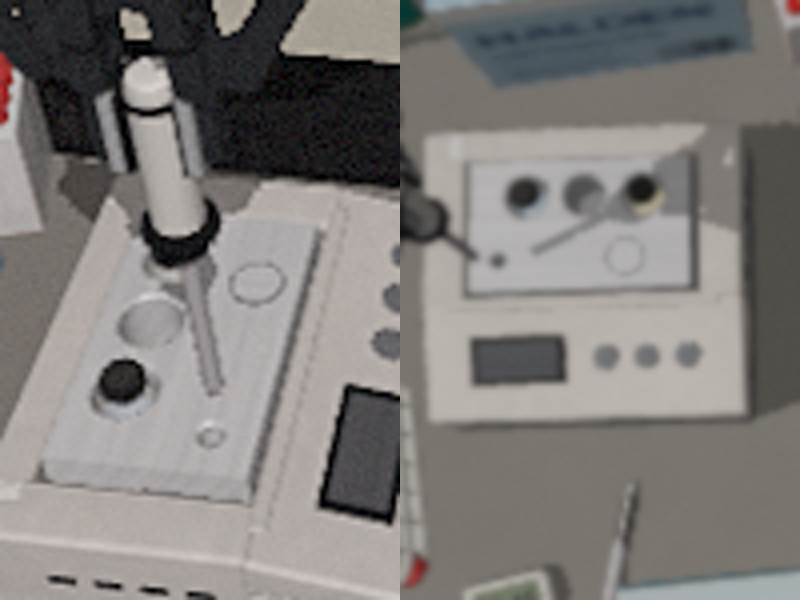

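Side view: the thermometer is held upright with its stem end near (263,278), and the narrow well's mouth is at (262,289). Top view: tip (219,174), well (224.5,175). I'll compare the model with these.

```bash
python3 - <<'E'
from h import *
s=manip.sense(); M=R.from_quat(s["tool_rot"]).as_matrix(); t=s["tcp_pos"]
np.set_printoptions(precision=1,suppress=True)
ob=lambda c,r:np.array([210+c/4,180+r/4])-.4
ot=lambda c,r:np.array([200+(c-400)/4,110+r/4])-.4
P=lambda d:t+M[:,2]*d
# d below TCP: origin .0346, top of handle -.0424, tip .1296
print("top cap",proj("side",P(-.0424)),ob(147,70))
print("collar",proj("side",P(.032)),ob(181,226))
print("stem start",proj("side",P(.0446)),"tip",proj("side",P(.1296)),proj("side",P(.126)+[0,.004,0]),ob(213,388))
print("top tip",proj("top",P(.1296)),ot(475,256))
g=manip.snapshot("side")
crop=g[265:295,250:280].astype(int).sum(2)//3
for i,r in enumerate(crop): print(265+i," ".join(f"{v:3d}" for v in r))
E
```

```text
top cap [245.5 193. ] [246.3 197.1]
collar [252.8 232. ] [254.8 236.1]
stem start [253.9 237.9] tip [260.7 273.8] [259.7 274.3] [262.9 276.6]
top tip [218.8 172.4] [218.3 173.6]
265 165 151 145 163 174 176 157 133 140 150 140 120 156 177 175 170 173 175 176 172 170 174 176 177 176 175 176 174 178 179
266 164 164 173 174 172 176 173 146 135 150 148 121 150 174 173 174 174 175 173 171 171 177 174 177 177 176 175 172 176 180
267 172 170 173 168 172 179 184 151 129 145 143 128 129 161 174 173 176 177 171 168 171 177 179 175 173 177 173 176 178 183
268 171 170 173 171 175 179 183 151 130 145 150 135 118 155 173 173 175 171 174 171 173 175 177 177 176 176 173 174 180 178
269 170 171 173 171 178 181 182 162 131 143 148 135 127 157 175 177 175 177 171 170 177 174 177 175 174 172 174 180 180 174
270 172 174 172 172 177 177 181 162 135 142 147 142 118 152 178 176 179 177 172 171 178 177 178 177 174 176 174 180 180 168
271 172 168 172 176 179 179 181 181 154 140 148 146 120 148 175 176 175 173 172 174 175 180 177 175 174 174 178 177 182 154
272 173 172 173 177 177 179 178 179 154 131 150 146 12
[... 2097 characters left out ...]
 127 154 169 175 168 146 161 176 180 175 172 176 180 183 152 109 104 135 164 172
290 177 176 180 179 174 174 171 173 167 139 122 151 163 159 156 157 172 180 175 172 176 176 182 181 144 102 104 139 166 170
291 177 175 180 177 177 175 172 173 180 172 139 145 137 134 149 170 180 178 176 173 176 179 181 169 131 104 105 151 168 172
292 177 175 177 176 178 172 172 177 176 180 180 168 161 174 183 178 179 178 175 172 173 178 180 156 113 101 114 156 169 171
293 175 175 175 178 176 173 172 176 175 174 178 176 173 178 178 179 179 182 172 174 177 181 180 154 109  84 121 163 171 172
294 174 179 175 175 176 171 170 176 177 176 175 169 174 176 182 176 179 174 174 173 174 181 174 137 101 100 139 167 170 169
```

```bash
python3 - <<'E'
from h import *
np.set_printoptions(precision=4,suppress=True)
print("side well",at_z("side",[262.0,287.6],.095),"raw",at_z("side",[262.2,288.6],.095))
print("top well raw",at_z("top",[224.1,174.6],.095))
g=manip.snapshot("top"); s=manip.sense(); M=R.from_quat(s["tool_rot"]).as_matrix()
print(s["tcp_pos"],M[:,2],proj("top",s["tcp_pos"]+M[:,2]*.1296),proj("top",s["tcp_pos"]+M[:,2]*.06))
crop=g[164:182,208:232].astype(int).sum(2)//3
for i,r in enumerate(crop): print(164+i," ".join(f"{v:3d}" for v in r))
E
```

```text
side well [0.6268 0.0946 0.095 ] raw [0.6259 0.0966 0.095 ]
top well raw [0.6263 0.0967 0.095 ]
[0.6225 0.0984 0.2674] [ 0.0017 -0.0001 -1.    ] [218.7239 172.5102] [210.125  166.3671]
164  79  61  37  67 126 159 166 150 127 146 169 176 177 178 177 177 178 177 176 170 158 146 144 154
165  72  50  34  75 134 163 166 149 130 153 173 178 179 179 179 179 179 179 179 177 175 170 169 171
166  58  39  31  71 128 156 164 148 132 158 176 180 180 181 181 181 181 181 181 180 180 179 180 179
167  41  34  39  63 100 131 149 141 130 159 177 181 181 181 182 181 181 181 181 180 181 181 180 180
168  56  78  85  81  81  97 116 117 121 157 176 180 180 179 180 180 180 179 180 180 180 180 179 180
169 112 136 141 124  99  84  85  88 107 152 174 179 180 179 179 180 179 179 180 179 179 179 179 179
170 157 164 166 157 136 108  86  75  90 131 161 175 178 178 179 178 178 178 178 177 178 178 177 178
171 171 172 173 170 161 143 118  92  81  99 130 159 173 176 176 176 176 177 176 177 177 177 177 177
172 173 174 173 173 172 164 149 122  92  82 102 140 166 175 173 168 166 169 174 177 177 177 178 177
173 173 173 174
[... 184 characters left out ...]

175 174 175 174 174 172 172 166 145 126 150 168 174 175 166 140 107  90 107 144 169 177 178 177 177
176 175 175 174 174 172 171 166 145 127 157 174 178 178 173 156 130 116 132 160 175 178 180 179 179
177 176 175 174 173 173 171 166 145 129 159 178 181 181 179 174 164 157 163 174 180 181 181 181 181
178 176 176 174 174 173 172 167 145 129 159 177 181 181 181 180 177 176 177 179 180 180 180 180 180
179 176 176 175 174 174 173 167 146 128 158 175 179 179 179 179 179 179 178 179 178 179 179 179 179
180 175 175 174 174 174 173 167 145 128 157 175 178 179 179 179 179 179 179 179 179 180 179 179 179
181 173 174 173 173 173 172 167 144 127 155 173 176 177 177 177 176 175 175 175 175 175 175 175 175
```

Emit:
{"fn": "step_arm", "kwargs": {
  "targets": "-1.5 2.5 10 0; -2.7 4.5 25 0; -2.7 4.5 36 0; -2.7 4.5 36 0; -2.7 4.5 36 0; -2.7 4.5 36 0"
}}

```text
t: 7.6
tcp_pos: [0.6272, 0.0969, 0.2305]
tool_rot: [0.693, 0.721, 0.0, 0.0]
force: [0.1, 0.2, 0.2]
finger_gap: 0.224
gripper_force: 39.3
```

```bash
python3 - <<'E'
from h import *
np.set_printoptions(precision=4,suppress=True)
g=manip.snapshot("side"); s=manip.sense(); M=R.from_quat(s["tool_rot"]).as_matrix()
h=manip.snapshot("top"); s2=manip.sense()
print(s["tcp_pos"],s2["tcp_pos"],M[:,2])
for n in("side","top"):print(n,"tip",proj(n,s["tcp_pos"]+M[:,2]*.1296),"up",proj(n,s["tcp_pos"]+M[:,2]*.08),"well",proj(n,[.627,.0957,.095]))
z=lambda i,x0,y0,w,hh,q:cv2.resize(i[y0:y0+hh,x0:x0+w],None,fx=q,fy=q,interpolation=cv2.INTER_CUBIC)[:,:,::-1]
cv2.imwrite("pics/c5.png",np.hstack([z(g,240,260,40,50,10),z(h,205,150,40,50,10)]))
E
```

```text
[0.6273 0.0969 0.2308] [0.6273 0.0969 0.2309] [ 0.0011 -0.     -1.    ]
side tip [260.8786 286.4627] up [257.2548 267.8475] well [261.7317 288.1104]
top tip [223.3966 173.7199] up [217.8783 169.655 ] well [224.4743 174.3446]
```

View pics/c5.png

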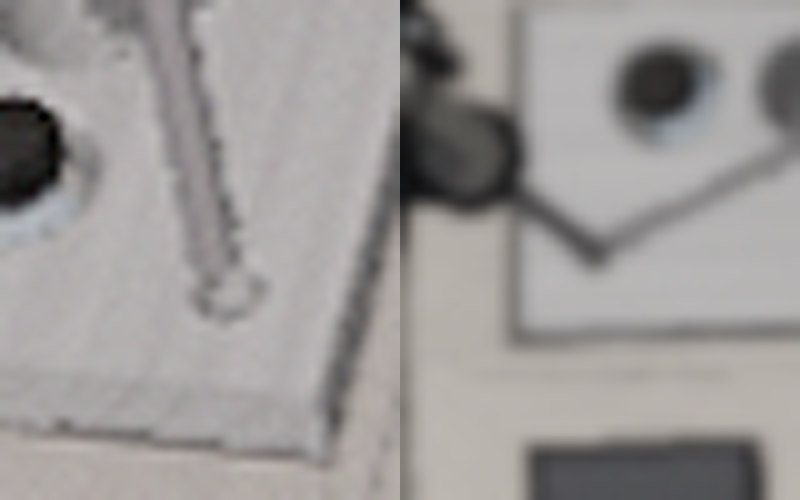

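Side: the tip at (260.8,287.7) sits slightly −x and −y short of the well centre (262.2,288.6). I'll shift by −1.5 mm x and −1 mm y, then lower gently while watching the force.

Emit:
{"fn": "step_arm", "kwargs": {
  "targets": "-0.5 -0.8 0 0; -1 -1.5 0 0; -1 -1.5 2 0; -1 -1.5 4 0; -1 -1.5 6 0; -1 -1.5 8 0; -1 -1.5 9 0; -1 -1.5 9 0"
}}

```text
t: 8.5
tcp_pos: [0.6254, 0.0957, 0.221]
tool_rot: [0.693, 0.721, -0.0, -0.0]
force: [0.2, -0.4, -1.3]
finger_gap: 0.228
gripper_force: 39.3
```

```bash
python3 -c "
from h import *
delta((.6258,.0959,.2225),yaw=.04); print(manip.sense()['ft_torque'])"
```

```text
[ 0.2  0.4 -1.5] turn -0.1
t 8.5 tcp [0.6254 0.0957 0.221 ] f [ 0.19 -0.41 -1.33] gap 0.22841218037052952 gf 39.26435351371765 q [-0.02  0.55  1.42 -0.    1.17 -0.06] zaxis [-0. -0. -1.]
[ 0.00065805 -0.00583981  0.03226054]
```

Emit:
{"fn": "step_arm", "kwargs": {
  "targets": "0 0 3 0; 0 0 6 0; 0 0 9 0; 0 0 12 0; 0 0 12 0"
}}

```text
t: 9.0
tcp_pos: [0.6253, 0.0957, 0.2087]
tool_rot: [0.693, 0.721, -0.0, -0.0]
force: [0.0, -1.0, -0.7]
finger_gap: 0.224
gripper_force: 39.3
```

Emit:
{"fn": "step_arm", "kwargs": {
  "targets": "0 0 5 0; 0 0 10 0; 0 0 15 0; 0 0 20 0; 0 0 25 0; 0 0 27 0; 0 0 27 0"
}}

```text
t: 9.7
tcp_pos: [0.6253, 0.0957, 0.1819]
tool_rot: [0.693, 0.721, -0.0, -0.0]
force: [0.2, 0.1, -0.8]
finger_gap: 0.221
gripper_force: 39.3
```

Emit:
{"fn": "step_arm", "kwargs": {
  "targets": "0 0 1 0; 0 0 2 0; 0 0 3 0; 0 0 4 0; 0 0 5 0; 0 0 5 0"
}}

```text
t: 10.3
tcp_pos: [0.6254, 0.0957, 0.1772]
tool_rot: [0.693, 0.721, -0.0, -0.0]
force: [0.2, 1.2, -0.4]
finger_gap: 0.22
gripper_force: 39.2
```

Emit:
{"fn": "step_arm", "kwargs": {
  "targets": "0 0 0.5 0; 0 0 1 0; 0 0 1.5 0; 0 0 2 0; 0 0 2 0"
}}

```text
t: 10.8
tcp_pos: [0.6256, 0.0957, 0.1761]
tool_rot: [0.693, 0.721, 0.0, 0.0]
force: [-1.2, -0.1, 5.1]
finger_gap: 0.222
gripper_force: 40.0
```

Floor contact felt (5 N) at the expected height. Relieve it, let go and retreat.

Emit:
{"fn": "step_arm", "kwargs": {
  "targets": "0 0 -1 0; 0 0 -1 0"
}}

```text
t: 11.0
tcp_pos: [0.6255, 0.0957, 0.1763]
tool_rot: [0.693, 0.721, 0.0, 0.0]
force: [0.2, -0.3, 2.0]
finger_gap: 0.225
gripper_force: 39.6
```

Emit:
{"fn": "step_arm", "kwargs": {
  "targets": "0 0 0 0; 0 0 0 0; 0 0 0 0; 0 0 0 0; 0 0 0 0; 0 0 0 0; 0 0 0 0; 0 0 -20 0; 0 0 -60 0; 0 0 -105 0; 0 0 -150 0; 0 0 -190 0",
  "gripper": 0
}}

```text
t: 12.2
tcp_pos: [0.6254, 0.0958, 0.3689]
tool_rot: [0.693, 0.721, 0.001, 0.001]
force: [1.4, -0.4, -0.3]
finger_gap: 1.003
gripper_force: 0.0
```

```bash
python3 - <<'E'
from h import *
g=manip.snapshot("side"); 
z=lambda i,x0,y0,w,hh,q:cv2.resize(i[y0:y0+hh,x0:x0+w],None,fx=q,fy=q,interpolation=cv2.INTER_CUBIC)[:,:,::-1]
cv2.imwrite("pics/c6.png",z(g,200,160,150,150,4))
delta((.438,-.370,.30),(.438,-.370,.150),yaw=.02)
E
```

```text
[-458.  -209.7   74.1] turn 1.1
[-457.8 -212.2  224.1] turn 1.1
t 12.25 tcp [0.6287 0.0958 0.377 ] f [2.53 1.32 5.85] gap 0.9954571854139508 gf 0.0 q [-0.02  0.42  1.22 -0.    1.49 -0.06] zaxis [ 0.016 -0.    -1.   ]
```

View pics/c6.png

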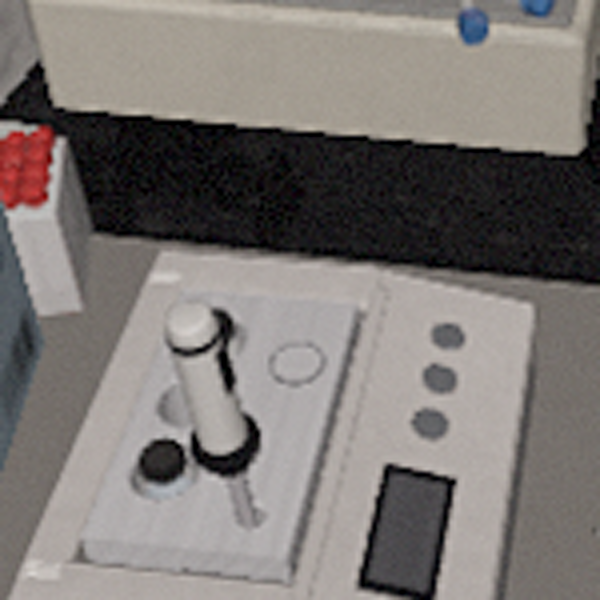

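The thermometer stands upright in the well, released: stem into the mouth at crop (250,520), vials untouched, ring clear at crop (297,363). Now for the probe.

Emit:
{"fn": "step_arm", "kwargs": {
  "targets": "-25 -10 0 0; -68 -30 0 0; -112 -50 0 0; -157 -70 0 0; -202 -90 0 0; -247 -110 0 0; -292 -131 0 0; -337 -151 0 0; -382 -171 10 0; -425 -191 30 0; -458 -206 55 1; -458 -206 65 1"
}}

```text
t: 13.45
tcp_pos: [0.4343, -0.3736, 0.2986]
tool_rot: [0.702, 0.712, -0.001, -0.001]
force: [0.2, 0.8, -0.6]
finger_gap: 1.002
gripper_force: 0.0
```

Emit:
{"fn": "step_arm", "kwargs": {
  "targets": "0 0 0 0; 0 0 0 0; 0 0 0 0"
}}

```text
t: 13.75
tcp_pos: [0.4381, -0.3689, 0.3025]
tool_rot: [0.699, 0.715, 0.0, 0.001]
force: [0.7, -0.7, 1.2]
finger_gap: 0.998
gripper_force: 0.0
```

```bash
python3 - <<'E'
from h import *
g=manip.snapshot("side"); 
z=lambda i,x0,y0,w,hh,q:cv2.resize(i[y0:y0+hh,x0:x0+w],None,fx=q,fy=q,interpolation=cv2.INTER_CUBIC)[:,:,::-1]
cv2.imwrite("pics/c7.png",z(g,330,40,100,150,4))
delta((.438,-.370,.150),yaw=.02)
for L in((.438,-.370,.197),(.438,-.37,.117),manip.sense()["tcp_pos"]):print(proj("side",L))
E
```

```text
[ -0.7  -0.5 152.6] turn 0.2
t 13.8 tcp [ 0.4382 -0.369   0.3026] f [-0.09 -0.11 -0.18] gap 0.9971259116252003 gf 0.0 q [-0.89  0.38  1.48  0.    1.28 -0.92] zaxis [ 0.002 -0.002 -1.   ]
[385.97524678 115.06614584]
[382.93339498 143.32144152]
[390.48811945  72.51418584]
```

View pics/c7.png

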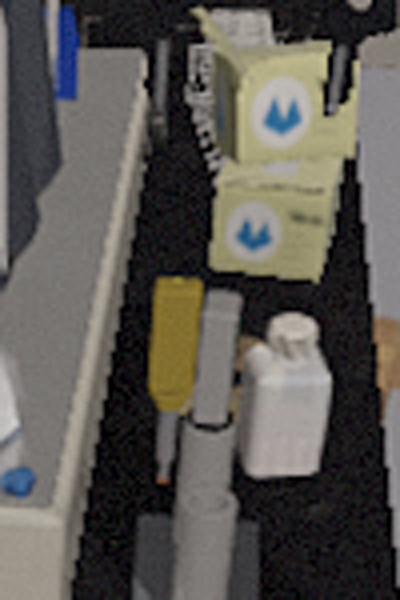

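The white flat-sided probe (crop (220,355)) is in the −y tube under the open fingers. The yellow look-alike (crop (175,345)) stands apart, so descend.

Emit:
{"fn": "step_arm", "kwargs": {
  "targets": "-0.7 0 35 0; -0.7 0 75 0; -0.7 0 115 0; -0.7 0 143 0; -0.7 0 153 0; -0.7 0 153 0; -0.7 0 153 0"
}}

```text
t: 14.5
tcp_pos: [0.4383, -0.3712, 0.1499]
tool_rot: [0.699, 0.715, -0.0, 0.002]
force: [0.0, 0.0, 0.7]
finger_gap: 0.998
gripper_force: 0.0
```

Emit:
{"fn": "step_arm", "kwargs": {
  "targets": "0 0 0 0; 0 0 0 0; 0 0 0 0; 0 0 0 0; 0 0 0 0; 0 0 0 0; 0 0 0 0; 0 0 0 0",
  "gripper": 1,
  "squeeze": 40
}}

```text
t: 15.3
tcp_pos: [0.4375, -0.371, 0.1488]
tool_rot: [0.7, 0.714, -0.0, 0.001]
force: [2.5, -0.6, 3.7]
finger_gap: 0.253
gripper_force: 42.5
```

```bash
python3 -c "
from h import *
delta((.438,-.370,.15),yaw=.02); print(manip.sense()['ft_torque'])"
```

```text
[ 0.9  0.5 -1.2] turn 0.0
t 15.3 tcp [ 0.4375 -0.371   0.1488] f [ 2.49 -0.55  3.75] gap 0.2525125614476474 gf 42.512032985687256 q [-0.9   0.57  1.64  0.    0.93 -0.92] zaxis [ 0.001 -0.001 -1.   ]
[-0.00842049 -0.18984228 -0.02328238]
```

Emit:
{"fn": "step_arm", "kwargs": {
  "targets": "0 0 -15 0; 0 0 -50 0; 0 0 -95 0; 0 0 -140 0; 0 0 -165 0; 0 0 -165 0"
}}

```text
t: 15.9
tcp_pos: [0.4382, -0.372, 0.3171]
tool_rot: [0.7, 0.715, -0.001, 0.004]
force: [0.2, -0.1, -2.3]
finger_gap: 0.25
gripper_force: 42.1
```

Emit:
{"fn": "step_arm", "kwargs": {
  "targets": "20 10 0 0; 60 31 0 0; 102 53 0 0; 144 75 0 0; 186 97 0 0; 228 120 0 0; 270 142 0 0; 312 164 15 0; 350 184 40 0; 376 198 65 0; 376 198 80 0; 376 198 80 0"
}}

```text
t: 17.1
tcp_pos: [0.6237, 0.0112, 0.2276]
tool_rot: [0.699, 0.715, -0.004, -0.005]
force: [-0.7, -0.6, -1.4]
finger_gap: 0.251
gripper_force: 42.0
```

Emit:
{"fn": "step_arm", "kwargs": {
  "targets": "0 0 0 0; 0 0 0 0; 0 0 0 0"
}}

```text
t: 17.4
tcp_pos: [0.6276, 0.0086, 0.2344]
tool_rot: [0.7, 0.714, 0.001, 0.001]
force: [0.4, 0.1, -0.7]
finger_gap: 0.247
gripper_force: 42.0
```

```bash
python3 - <<'E'
from h import *
g=manip.snapshot("side"); h=manip.snapshot("top")
z=lambda i,x0,y0,w,hh,q:cv2.resize(i[y0:y0+hh,x0:x0+w],None,fx=q,fy=q,interpolation=cv2.INTER_CUBIC)[:,:,::-1]
cv2.imwrite("pics/c8.png",np.hstack([z(g,220,170,80,120,5),z(h,220,110,80,120,5)]))
delta((.628,.009,.215),yaw=.02)
s=manip.sense(); M=R.from_quat(s["tool_rot"]).as_matrix()
for n in("side","top"):
  print(n,proj(n,s["tcp_pos"]+M[:,2]*.1118),proj(n,[.628,.009,.095]),[(np.round(r["position"],1),round(r["p"],2)) for q in("probe_point","mark") for r in manip.mark_of(n,q)])
E
```

```text
[ 0.2  0.5 19.3] turn -0.0
t 17.5 tcp [0.6275 0.0088 0.2343] f [ 0.5  -0.89 -1.25] gap 0.25381209213912825 gf 42.00769543647766 q [-0.16  0.53  1.42 -0.    1.19 -0.18] zaxis [ 0.002 -0.    -1.   ]
side [272.91191626 240.50971447] [274.16174576 250.5857349 ] [(array([256. , 270.6]), 0.72), (array([270., 240.]), 0.6), (array([274. , 250.6]), 0.71)]
top [254.20056766 171.73831949] [256.16499555 173.84126377] [(array([254.6, 170.3]), 0.84), (array([249.3, 165.6]), 0.53)]
```

View pics/c8.png

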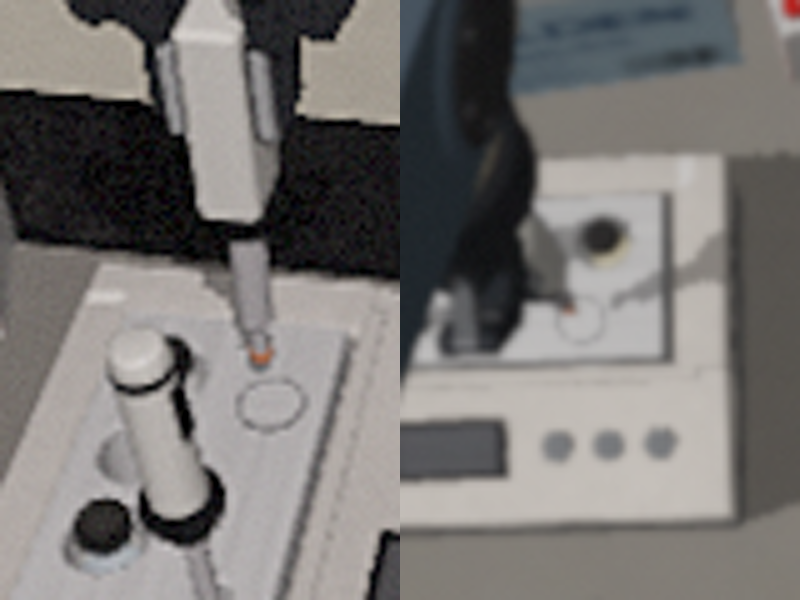

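The probe's copper tip (side (271.9,241.3), top (253.5,171.7)) is above the ring, to within ~2 mm when dropped vertically. I'll shift 1 mm each and lower.

Emit:
{"fn": "step_arm", "kwargs": {
  "targets": "-1 -1 5 0; -1 -1 11 0; -1 -1 17 0; -1 -1 22 0; -1 -1 25 0; -1 -1 25 0; -1 -1 25 0"
}}

```text
t: 18.4
tcp_pos: [0.6263, 0.0085, 0.2083]
tool_rot: [0.7, 0.714, -0.0, 0.0]
force: [-0.2, 0.2, -1.2]
finger_gap: 0.25
gripper_force: 42.1
```

Emit:
{"fn": "step_arm", "kwargs": {
  "targets": "0 0 1 0; 0 0 2 0; 0 0 3 0; 0 0 4 0; 0 0 4 0; 0 0 4 0"
}}

```text
t: 19.0
tcp_pos: [0.6265, 0.0085, 0.2046]
tool_rot: [0.7, 0.714, 0.0, 0.0]
force: [-0.6, 0.2, 0.3]
finger_gap: 0.253
gripper_force: 42.2
```

Emit:
{"fn": "step_arm", "kwargs": {
  "targets": "0 0 1 0; 0 0 2 0; 0 0 2.5 0; 0 0 2.5 0; 0 0 2.5 0"
}}

```text
t: 19.5
tcp_pos: [0.6265, 0.0085, 0.202]
tool_rot: [0.7, 0.714, 0.0, 0.0]
force: [1.2, 0.0, 1.6]
finger_gap: 0.25
gripper_force: 42.3
```

```bash
python3 - <<'E'
from h import *
f=[];p=[]
for i in range(10):
    g=manip.snapshot("side"); s=manip.sense(); f.append(s["force"]); p.append(s["tcp_pos"])
print(np.mean(f,0),np.std(f,0),np.mean(p,0),s["t"],s["tool_rot"])
z=lambda i,x0,y0,w,hh,q:cv2.resize(i[y0:y0+hh,x0:x0+w],None,fx=q,fy=q,interpolation=cv2.INTER_CUBIC)[:,:,::-1]
cv2.imwrite("pics/c9.png",z(g,235,200,80,75,8)); h=manip.snapshot("top")
cv2.imwrite("pics/c9.png",np.hstack([z(g,235,190,50,75,8),z(h,235,140,50,75,8)]))
E
```

```text
[0.75968754 0.02127621 1.19696555] [0.45390746 0.41992907 0.40863388] [0.62647458 0.00848057 0.20194125] 20.0 [6.99686434e-01 7.14450008e-01 1.74260505e-04 2.20189112e-04]
```

View pics/c9.png

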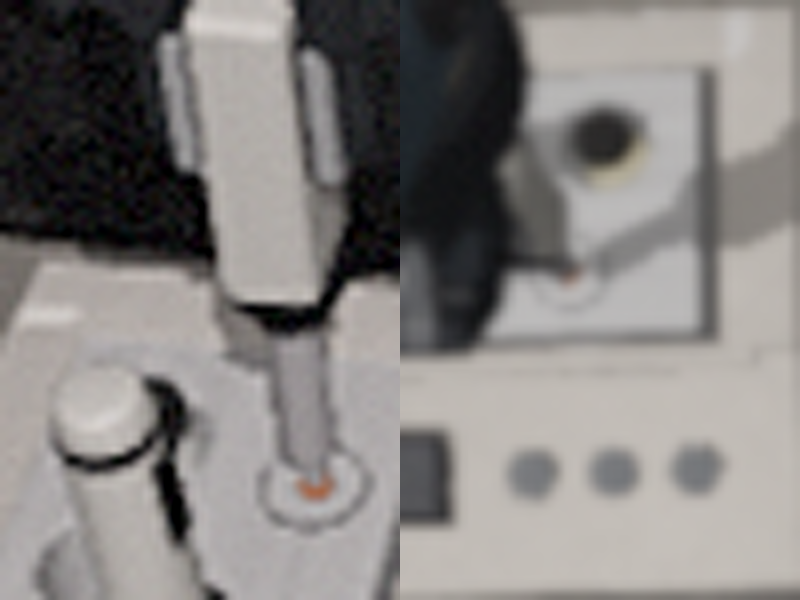

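The copper tip sits inside the ring, central (side crop tip (316,487), ring centre (313,490)). The force suggests ~4 mm of travel and the height ~5 mm, so I'll add 0.5 mm and check.

Emit:
{"fn": "step_arm", "kwargs": {
  "targets": "0 0 0.5 0; 0 0 0.5 0; 0 0 0.5 0; 0 0 0.5 0"
}}

```text
t: 20.45
tcp_pos: [0.6264, 0.0085, 0.2014]
tool_rot: [0.7, 0.714, 0.0, 0.0]
force: [1.2, 0.8, 1.9]
finger_gap: 0.25
gripper_force: 42.4
```

```bash
python3 - <<'E'
from h import *
f=[];p=[]
for i in range(16):
    manip.snapshot("side"); s=manip.sense(); f.append(s["force"]); p.append(s["tcp_pos"])
print(np.mean(f,0),np.mean(p,0),s["t"])
E
```

```text
[ 1.65366297 -0.01784126  1.60844322] [0.62635261 0.00848346 0.20136547] 21.25
```

Net tip force is ≈ 1.6 + 0.9 (probe weight) = 2.5 N, which is half travel. Handing in.

```bash
python3 -c "
from station import manip
print(manip.sign_off())"
```

```text
the job is handed in; nothing more can be done
None
```

The cold check is done and handed in at about 21 s: the thermometer stands released on the narrow well's floor, and the gripper holds the probe in the ring at about 2.5 N (half travel, estimated from force and height).

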